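# Release a set carton from the box clamp

### The arm

A 7-joint arm with a two-finger parallel gripper is mounted at the origin on a cart in front of the work surface, level with it; the furniture and walls round the work are solid. World frame = base frame: x ahead of the robot, y to its left, z up, the work surface at z = 0. Lengths are in mm, angles in rad, forces in N, time in s.
With the tool pointing down it reaches from about 350 to 775 mm from the base axis. Payload 3.1 kg.
Tool frame: the origin (TCP) lies between the finger pads; the fingertips stand 11 mm ahead of it and the grasp point (between the pads) lies 8 mm behind it (env.tcp_to_tips is the distance from the TCP to the fingertips, in mm); z points along the fingers, y is the line along which they close (so a half turn about z gives the same grasp; the last joint's range is limited). The gripper opens to 85 mm and grips with 20 to 120 N. Pads are 22 mm wide; open, the fingers measure 114 mm over their backs; the gripper's body (76 mm by 85 mm) begins 54 mm behind the grasp point. The pads swing forward as they close: fully open they stand 13 mm farther back than shut.
Start: joints at [-1.163, 0.311, 0.014, 1.512, -0.004, 1.319, -0.027], TCP at [239.108, 495.322, 242.304] pointing down, gripper open.
Joint ranges: [-2.7, 2.7], [-0.3, 1.91], [-1.27, 1.3], [0.12, 2.57], [-1.44, 4.58], [0.2, 2.03], [-3.05, 3.05]. Speed limits (rad/s): [2.79, 2.79, 3.14, 3.14, 3.14, 3.14, 3.14].

### API

Orientations are given as a unit quaternion [x, y, z, w].
In Python, from plant import env gives the robot as it stands.
- The arm moves only by the tool play_rows, never from a script. Its argument "commands" is text: rows parted by semicolons, each of 7 numbers parted by spaces: the shift along the tool's x, y, z in m, then the turn, a rotation vector about the tool's x, y, z in rad, then the finger opening in m, from 0 to 0.0854. A call has 1 to 12 rows; each row shifts and turns the commanded pose from where the row before left it, along the tool's axes as they then stand; what a row does not reach is not made up. A row lasts 1/12 s, in which the tool goes at most 41.7 mm and 7.16 degrees, less where a joint would pass 70% of its speed; a pose out of reach is approached as far as the arm can. A call is refused whole if a number of a shift passes 0.0417 or a number of a turn 0.125, either way. A call with a gripper value outside its range is refused whole. The fingers move at their own pace and stop on an object; "grip_force" is the grip in N (left out, the last holds). Time passes only in rows, so rows that do not move let the fingers close. It gives the time, the measured TCP pose, the force, the opening and the grip force at its end, in the units of the state.
- env.get_obs(): the state, without advancing time (a new reading comes with each control period).
- env.camera(name): name is "scene" or "top" or "wrist"; returns a dict with "frame" (400x640x3 uint8, red, green, blue), "range_z" (400x640 float32, mm along the optical axis (not along the pixel's ray), 0 where there is no reading), "fx", "fy", "cx", "cy" (pixels), "dist_coeffs" ([k1, k2, p1, p2, k3] as OpenCV has them; the pictures are not rectified), "extrinsics" (4x4, takes a point from camera to world coordinates). Camera axes: x right, y down, z forward; pixel columns grow to the right and rows downward; lengths in mm; the calibration is good to about 2 mm. A picture is of the moment at which its call begins.
- env.sign_off(): hands the job in; it is judged then, once.
Trained networks look in a picture, given as the dict that the camera call returned (one of the last four; its "shot" number tells which), for a name from the list of things; names that differ only in an ending like _2 or _b are one class to them, and where a whole thing is asked for, a point or a joint stands for the part that bears it (a point fixed in the world has none). Each returns a list of dicts, best first, with "score" (0 to 1); they miss things now and then, are a little off and sometimes report something else, mostly with a low value. They report only what shows in the picture. A call takes as long as a camera call. They do not tell look-alikes from the thing itself.
- env.search_frame(target, picture): "centre" ([x, y, z] in mm, in world coordinates, good to about 4 mm: the middle of the surface that is visible of it).
- env.silhouettes(target, picture): "pixels" (400x640 bool, what is visible of it).
The state is a dict: "time_s": time; "joint_pos": joint angles; "qd": joint speeds; "effort": joint torques, N m; "ee_pos": TCP position; "tool_rot": TCP orientation; "wrist_force": force on the tool from outside, world axes, zero at the start; "moment": the same for the moment, N m; "gripper_width": finger opening in mm; "gripper_force": force on a finger pad.
Only numpy, scipy, OpenCV 4.12 (cv2) and the standard library are available. Lean on these libraries where they do the work, as an engineer would, in place of code of your own. Each camera call takes 0.05 s, during which the arm holds its last target. There are 200 camera calls.

### The job

The glue on the small carton in the box clamp has set: turn the winged clamp knob anticlockwise to its stop to free the sliding jaw, then slide the jaw fully back from the carton. Lift the carton out and set it gently (do not drop it), flat and right way up, in the shallow out tray; leave the jaw back with its knob loose, and leave the tape measure, the longer carton and the marker where they are.

Things in the scene. Friction and masses are not known exactly. Their poses are not given: they have to be found in the camera images.
- box_clamp: box clamp fixed to the bench: bare aluminium bed 90 (x) x 260 (y) x 12 mm, with a fixed aluminium fence (70 mm wide, up to z = 51 mm) near its -y end; its inner face is at y = -95.5 mm. Origin under the centre of the bed; the jaw slides along the clamp's own y, +y leads away from the carton. A low dark stop bar at y = +100 to +110 mm ends the travel
- jaw (a joint): travel of the dark steel sliding jaw in m along the clamp's +y: 0 closed on the carton, 0.055 fully back. Jaw block 58 (x) x 52 (y) mm, top 48 mm above the bench; its front plate has a lip 10 mm deep that reaches over the top of the carton's end (lip 51 to 56 mm above the bench). Freed, it slides with about 2 N
- knob (a joint): angle of the clamp knob on the jaw in rad: 0 = fully loose at its stop, up to 1.4 = clamped hard; grows clockwise seen from above; below about 0.5 the jaw is free. At 0 the wing lies along the clamp's x, at angle q it is turned clockwise by q from that
- knob_grip (a point): point on the knob's axis at the height to grip, 78 mm above the bench: black knob with an upright wing 46 mm long, 13 mm thick, from 57 to 91 mm above the bench, on a disc of 38 mm diameter at 50 to 58 mm. The point turns with the knob: its x axis lies along the wing. The knob rides on the jaw
- carton: the small plain taped carton in the clamp, 52 (x) x 79 (y) x 36 mm, 0.15 kg; origin at the centre of its underside, z up. It stands on the bed, its ends between fence and jaw and its long sides free
- out_tray: shallow open grey tray fixed to the bench, 170 (x) x 160 (y) x 22 mm, walls and floor about 4 mm thick; origin under its centre
- tape_measure: bystander: tape measure, 63x90x38 mm, origin under its centre, beside the clamp
- long_carton: bystander: a longer taped carton, 61x109x46 mm, origin under its centre, behind the tray
- marker: bystander: marker pen, 18x135x20 mm, lying in front of the tray, origin under its centre
Mind the look-alikes: they are no part of the job. There is more than one size of the out_tray; the one meant has the size given above. Leave any pink look-alike of the carton alone.

How it is judged:
By the outcome, as a careful person would: the job done as asked, in the order asked, and still so for the second after the job is handed in, with the robot touching nothing.
It also fails if it takes over 48 s, if anything falls off the work surface, if the arm or the gripper's body presses on something with over 40 N, if the wrist force passes 120 N, or if a joint passes its speed limit or range.

## Working session

There is one attempt and no reset: what is moved stays moved. The work goes in short steps, Python scripts to look and compute and a tool call to move; the robot and the scene stay as the last step left them, time stands still between calls to the robot, and variables do not carry over. Pictures are saved under pics/ and viewed, at most 10 in all, crops included, and the job is handed in when it is done.

Besides the shell and the picture viewer there is one more tool, called after "Call:" by a JSON object that holds its "fn" and its "kwargs", one argument or row to a line. play_rows: Moves the arm, as the interface text tells. Its arguments: {"type":"object","properties":{"commands":{"type":"string"},"grip_force":{"type":"number"}},"required":["commands"]}

```bash
ls; mkdir -p pics; python3 - <<'E'
from plant import env
import cv2,numpy as np
o=env.get_obs();print({k:np.round(v,3) for k,v in o.items()})
for n in("top","scene"):
    p=env.camera(n);cv2.imwrite(f"pics/{n}0.png",p["frame"][:,:,::-1])
    print(n,np.round(p["extrinsics"],3).tolist(),p["fx"],p["dist_coeffs"])
    for t in("box_clamp","jaw","knob","carton","out_tray","tape_measure","long_carton","marker"):
        print(t,[(np.round(d["centre"]),round(d["score"],2)) for d in env.search_frame(t,p)])
E
```

```text
pics
{'time_s': np.float64(0.0), 'joint_pos': array([-1.163,  0.312,  0.014,  1.513, -0.004,  1.319, -0.027]), 'qd': array([-0.001,  0.001,  0.001, -0.001, -0.001, -0.001,  0.   ]), 'effort': array([ 0.0000e+00, -3.7992e+01,  1.4600e-01, -2.3059e+01,  1.2000e-02,
        1.4000e-02,  0.0000e+00]), 'ee_pos': array([238.819, 494.654, 241.222]), 'tool_rot': array([ 0.223,  0.975, -0.001, -0.   ]), 'wrist_force': array([ 0.047, -0.181, -0.039]), 'moment': array([-0.011, -0.007,  0.014]), 'gripper_force': np.float64(0.0), 'gripper_width': np.float64(85.425)}
top [[-0.026, -0.996, 0.09, 407.99], [-1.0, 0.027, 0.006, -6.65], [-0.009, -0.09, -0.996, 1459.938], [0.0, 0.0, 0.0, 1.0]] 508.88282401308857 [-0.10874898  0.          0.          0.          0.        ]
box_clamp [(array([ 464., -168.,   15.]), 0.95)]
jaw [(array([ 465., -185.,   56.]), 0.98)]
knob [(array([ 463., -180.,   58.]), 0.64)]
carton [(array([ 476., -408.,   38.]), 0.83), (array([ 460., -253.,   49.]), 0.59), (array([ 365., -147.,   36.]), 0.36)]
out_tray [(array([460., 379.,   4.]), 0.91), (array([530., 151.,   1.]), 0.58)]
tape_measure [(array([ 366., -145.,   37.]), 0.79)]
long_carton [(array([662., 119.,  48.]), 0.96)]
marker [(array([427., 156.,  16.]), 0.62)]
scene [[0.452, -0.565, 0.691, -336.346], [-0.892, -0.303, 0.336, -446.561], [0.02, -0.768, -0.64, 847.747], [0.0, 0.0, 0.0, 1.0]] 464.50630839213716 [0.02705341 0.         0.         0.         0.        ]
box_clamp [(array([ 443., -190.,   12.]), 0.9)]
jaw [(array([ 450., -188.,   57.]), 0.97)]
knob [(array([ 458., -181.,   74.]), 0.5)]
carton [(array([ 463., -413.,   37.]), 0.79)]
out_tray [(array([534., 151.,   3.]), 0.96), (array([466., 374.,   3.]), 0.74)]
tape_measure [(array([ 351., -148.,   35.]), 0.85)]
long_carton [(array([644., 111.,  38.]), 0.74)]
marker [(array([418., 149.,  17.]), 0.55)]
```

```bash
cat > h.py <<'E'
from plant import env
import cv2,numpy as np
def world(p):
    K=np.array([[p["fx"],0,p["cx"]],[0,p["fy"],p["cy"]],[0,0,1]])
    v,u=np.mgrid[:400,:640]
    n=cv2.undistortPoints(np.stack([u,v],-1).reshape(-1,1,2).astype(np.float64),K,np.array(p["dist_coeffs"],float)).reshape(400,640,2)
    z=p["range_z"].astype(float)
    c=np.concatenate([n*z[...,None],z[...,None]],-1)
    E=np.array(p["extrinsics"]);w=c@E[:3,:3].T+E[:3,3];w[z==0]=np.nan
    return w
def rect(w,m,lo,hi):
    """rectangle (centre, sides, angle) of masked points in a height band"""
    s=m&(w[...,2]>lo)&(w[...,2]<hi);q=w[s]
    r=cv2.minAreaRect(q[:,:2].astype(np.float32))
    return len(q),np.round(q[:,2].mean(),1),np.round(r[0],1),np.round(r[1],1),round(r[2],1)
E
python3 - <<'E'
from h import *
p=env.camera("top");w=world(p)
for t,lo,hi in(("box_clamp",5,20),("jaw",40,62),("knob",75,100),("carton",30,60),("out_tray",12,35),("out_tray",-10,12),("tape_measure",25,45),("long_carton",40,55),("marker",8,30)):
    for d in env.silhouettes(t,p):
        try: print(t,round(d["score"],2),*rect(w,d["pixels"],lo,hi))
        except Exception as e: print(t,"none")
box=(w[...,0]>390)&(w[...,0]<540)&(w[...,1]>-330)&(w[...,1]<-20)
for lo,hi in((75,100),(5,20),(44,62)):
    print(lo,rect(w,box,lo,hi))
cv2.imwrite("pics/crop1.png",cv2.resize(p["frame"][130:330,200:520,::-1] if 0 else p["frame"][:,:,::-1],(800,500)))
E
```

```text
box_clamp 0.97 1543 11.5 [ 461.8 -193.9] [256.3  90.3] 87.6
knob 0.69 70 89.7 [ 462.  -174.6] [12.5 40.7] 20.1
knob 0.34 80 89.8 [ 462.7 -176.8] [12.6 45.4] 18.9
carton 0.79 396 35.3 [ 479.4 -409.8] [48.  75.9] 14.1
carton 0.73 418 46.8 [ 461.9 -254.3] [69.  50.3] 88.5
out_tray 0.96 176 16.5 [460.  377.4] [123.1 129.4] 81.9
out_tray 0.59 320 20.2 [533.9 150.7] [161.5 170.5] 84.4
out_tray 0.96 1746 2.7 [460.3 378.3] [125.1 126.5] 81.2
out_tray 0.59 2981 3.5 [532.  148.9] [158.1 166.8] 84.4
tape_measure 0.89 497 35.6 [ 363.3 -142.1] [75.7 58.6] 88.5
long_carton 0.94 690 45.0 [665.1 121.2] [107.4  58.1] 81.1
marker 0.84 271 16.0 [421.6 156.8] [132.   18.1] 84.1
75 (80, np.float64(89.8), array([ 462.7, -176.8]), array([12.6, 45.4]), 18.9)
5 (1656, np.float64(11.2), array([ 464.6, -175.2]), array([309.8, 148. ]), 89.5)
44 (854, np.float64(50.0), array([ 460.6, -224.9]), array([148.8,  69.1]), 88.0)
```

View pics/crop1.png

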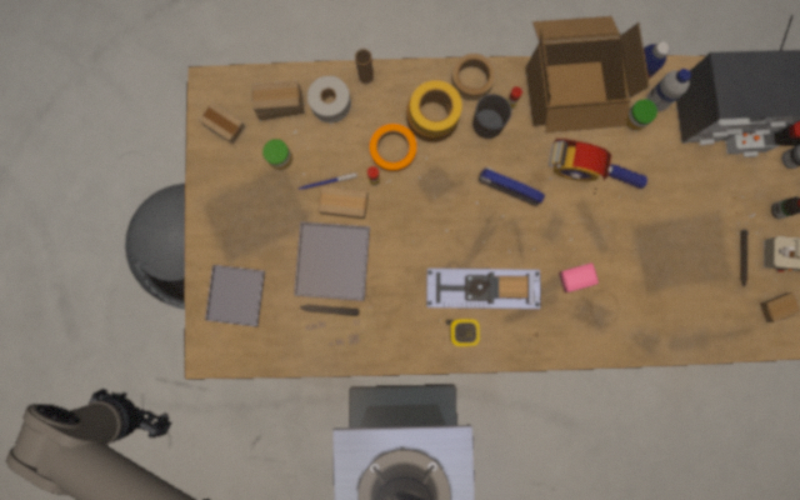

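View pics/scene0.png

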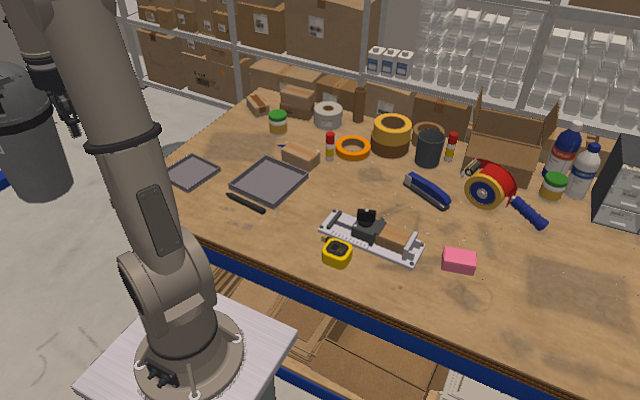

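Call:
{"fn": "play_rows", "kwargs": {
  "commands": "-0.010 -0.010 0 0 0 0 0.085; -0.0215 -0.022 0 0 0 0 0.085; -0.0215 -0.022 0 0 0 0 0.085; -0.0215 -0.022 0 0 0 0 0.085; -0.0215 -0.022 0 0 0 0 0.085; -0.0215 -0.022 0 0 0 0 0.085; -0.0215 -0.022 0 0 0 0 0.085; -0.0215 -0.022 0 0 0 0 0.085; -0.0215 -0.022 0 0 0 0 0.085; -0.0215 -0.022 0 0 0 0 0.085; -0.0215 -0.022 0 0 0 0 0.085; -0.0215 -0.022 0 0 0 0 0.085",
  "grip_force": 40
}}

```text
time_s: 2.4
ee_pos: [351.8, 159.7, 242.6]
tool_rot: [0.223, 0.975, 0.0, 0.0]
wrist_force: [1.1, 0.6, 0.7]
gripper_width: 85.0
gripper_force: 0.0
```

Call:
{"fn": "play_rows", "kwargs": {
  "commands": "-0.0215 -0.022 0 0 0 0 0.085; -0.0215 -0.022 0 0 0 0 0.085; -0.0215 -0.022 0 0 0 0 0.085; -0.0215 -0.022 0 0 0 0 0.085; -0.0215 -0.022 0 0 0 0 0.085; -0.0215 -0.022 0 0 0 0 0.085; -0.0215 -0.022 0 0 0 0 0.085; -0.0215 -0.022 0 0 0 0 0.085; -0.0215 -0.022 0 0 0 0 0.085; -0.0215 -0.022 0 0 0 0 0.085; -0.0215 -0.022 0 0 0 0 0.085; -0.0115 -0.012 0 0 0 0 0.085"
}}

```text
time_s: 3.4
ee_pos: [464.8, -179.5, 242.7]
tool_rot: [0.225, 0.974, -0.001, 0.001]
wrist_force: [0.4, -0.3, 0.5]
gripper_width: 84.9
gripper_force: 0.0
```

Call:
{"fn": "play_rows", "kwargs": {
  "commands": "0 0 0 0 0 0.113 0.085; 0 0 0 0 0 0.113 0.085; 0 0 0 0 0 0.113 0.085; 0 0 0 0 0 0.113 0.085; 0 0 0 0 0 0.113 0.085; 0 0 0 0 0 0.113 0.085; 0 0 0 0 0 0.113 0.085; 0 0 0 0 0 0 0.085"
}}

```text
time_s: 4.07
ee_pos: [464.5, -175.2, 242.3]
tool_rot: [0.582, 0.813, -0.0, 0.0]
wrist_force: [0.3, -0.7, -0.4]
gripper_width: 85.0
gripper_force: 0.0
```

```bash
python3 - <<'E'
from h import *
p=env.camera("wrist");w=world(p)
o=env.get_obs();print(o["ee_pos"],o["tool_rot"],env.tcp_to_tips)
cv2.imwrite("pics/w1.png",p["frame"][:,:,::-1])
box=(w[...,0]>405)&(w[...,0]<540)&(w[...,1]>-345)&(w[...,1]<-20)
for lo,hi in((80,100),(5,20),(44,62)):
    print(lo,rect(w,box,lo,hi))
for t,lo,hi in(("carton",38,54),("knob",80,100),("box_clamp",7,16),("jaw",44,60)):
    for d in env.silhouettes(t,p):
        try: print(t,round(d["score"],2),*rect(w,d["pixels"],lo,hi))
        except Exception: print(t,"none")
E
```

```text
[ 464.52554622 -175.18493795  242.30604691] [ 5.80264303e-01  8.14428226e-01 -4.47451011e-05  2.60186563e-05] 11.0
80 (483, np.float64(90.5), array([ 460.9, -176.1]), array([12.1, 45.1]), 18.9)
5 (6554, np.float64(12.2), array([ 460.7, -193.5]), array([258.9,  90.4]), 87.7)
44 (4368, np.float64(50.4), array([ 459.2, -226.1]), array([151.2,  69.5]), 87.6)
carton 0.64 9 38.2 [ 476.8 -404. ] [21.2 26.9] 9.0
carton 0.59 1635 47.8 [ 461.2 -255.6] [72.  51.7] 89.7
knob 0.56 481 90.5 [ 460.9 -176.1] [12.1 45.1] 18.9
box_clamp 0.59 6361 12.2 [ 460.6 -192.7] [257.2  90.2] 87.7
jaw 0.56 2276 52.2 [ 460.7 -189. ] [76.9 69.5] 87.6
```

View pics/w1.png

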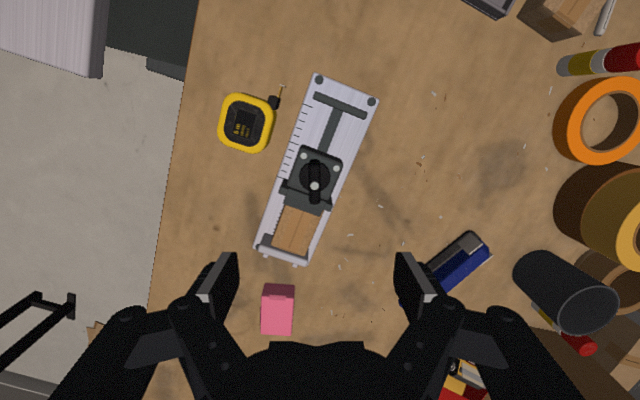

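Call:
{"fn": "play_rows", "kwargs": {
  "commands": "0 -0.0037 0.02 0 0 0 0.045; 0 0 0.028 0 0 0 0.045; 0 0 0.028 0 0 0 0.045; 0 0 0.028 0 0 0 0.045; 0 0 0.028 0 0 0 0.045; 0 0 0.024 0 0 0 0.045; 0 0 0.014 0 0 0 0.045; 0 0 0 0 0 0 0.03; 0 0 0 0 0 0 0.0; 0 0 0 0 0 0 0; 0 0 0 0 0 0 0; 0 0 0 0 0 0 0",
  "grip_force": 60
}}

```text
time_s: 5.32
ee_pos: [462.8, -176.4, 73.2]
tool_rot: [0.581, 0.814, 0.001, 0.002]
wrist_force: [3.9, 0.0, -4.7]
gripper_width: 11.9
gripper_force: 60.0
```

Call:
{"fn": "play_rows", "kwargs": {
  "commands": "0 0 0 0 0 -0.06 0; 0 0 0 0 0 -0.12 0; 0 0 0 0 0 -0.12 0; 0 0 0 0 0 -0.12 0; 0 0 0 0 0 -0.12 0; 0 0 0 0 0 -0.12 0; 0 0 0 0 0 -0.12 0; 0 0 0 0 0 -0.12 0; 0 0 0 0 0 -0.12 0; 0 0 0 0 0 -0.12 0; 0 0 0 0 0 -0.05 0; 0 0 0 0 0 0 0"
}}

```text
time_s: 6.32
ee_pos: [463.3, -175.8, 73.1]
tool_rot: [0.024, 1.0, 0.0, 0.002]
wrist_force: [5.0, 2.4, -6.7]
gripper_width: 11.8
gripper_force: 59.9
```

```bash
python3 - <<'E'
from h import *
o=env.get_obs();q=o["tool_rot"];print(o["ee_pos"],q,2*np.degrees(np.arctan2(q[1],q[0]))-90,o["wrist_force"],o["moment"],o["gripper_width"])
p=env.camera("wrist");w=world(p)
for t in("knob","jaw"):
    for d in env.silhouettes(t,p):
        for lo,hi in((80,100),(44,60)):
            try: print(t,round(d["score"],2),*rect(w,d["pixels"],lo,hi))
            except Exception: print(t,"none")
cv2.imwrite("pics/w2.png",p["frame"][:,:,::-1])
E
```

```text
[ 463.30087296 -175.81298078   73.10096149] [2.40994325e-02 9.99706571e-01 1.95235664e-04 2.43957071e-03] 87.2381328067795 [ 5.01326032  2.38572868 -6.69816699] [ 0.28989609 -1.05538128  0.17150957] 11.838112251131541
knob 0.95 2038 90.0 [ 461.  -176.4] [12.8 45.5] 86.9
knob 0.95 620 57.4 [ 452.5 -176.2] [36.9 17.4] 87.4
jaw 0.97 2074 90.0 [ 460.5 -183. ] [26.  45.4] 85.9
jaw 0.97 6260 52.2 [ 459.7 -186.4] [73.5 64.9] 84.3
```

View pics/w2.png

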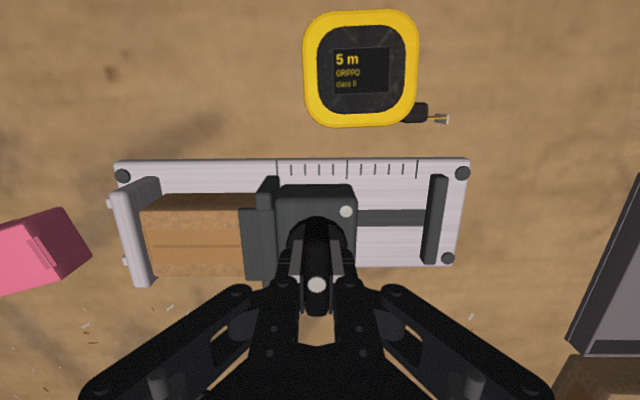

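Call:
{"fn": "play_rows", "kwargs": {
  "commands": "0 0 0 0 0 -0.02 0; 0 0 0 0 0 -0.02 0; 0 0 0 0 0 0 0; 0 0 0 0 0 0 0"
}}

```text
time_s: 6.8
ee_pos: [463.3, -175.8, 73.1]
tool_rot: [0.007, 1.0, 0.0, 0.003]
wrist_force: [5.3, 2.2, -7.1]
gripper_width: 12.1
gripper_force: 60.2
```

```bash
python3 - <<'E'
from h import *
o=env.get_obs();q=o["tool_rot"];print(o["ee_pos"],2*np.degrees(np.arctan2(q[1],q[0]))-90,o["wrist_force"],o["moment"])
E
```

```text
[ 463.34063244 -175.81403679   73.12296459] 89.2075723554023 [ 5.28433457  2.22942497 -7.12968091] [ 0.31820696 -1.06286734 -0.78419779]
```

Call:
{"fn": "play_rows", "kwargs": {
  "commands": "0 0.002 0 0 0 0.01 0; 0 0.005 0 0 0 0.01 0; 0 0.006 0 0 0 0 0; 0 0.006 0 0 0 0 0; 0 0.006 0 0 0 0 0; 0 0.006 0 0 0 0 0; 0 0.006 0 0 0 0 0; 0 0.006 0 0 0 0 0; 0 0.006 0 0 0 0 0; 0 0.004 0 0 0 0 0; 0 0.002 0 0 0 0 0; 0 0 0 0 0 0 0"
}}

```text
time_s: 7.8
ee_pos: [465.4, -122.5, 73.1]
tool_rot: [0.016, 1.0, -0.001, 0.003]
wrist_force: [7.5, -2.1, -9.7]
gripper_width: 12.1
gripper_force: 59.4
```

Call:
{"fn": "play_rows", "kwargs": {
  "commands": "0 0.001 0 0 0 0 0; 0 0.001 0 0 0 0 0; 0 0.001 0 0 0 0 0; 0 0 0 0 0 0 0"
}}

```text
time_s: 8.13
ee_pos: [465.5, -120.7, 73.1]
tool_rot: [0.016, 1.0, -0.002, 0.003]
wrist_force: [7.4, -2.2, -11.6]
gripper_width: 11.9
gripper_force: 59.2
```

Call:
{"fn": "play_rows", "kwargs": {
  "commands": "0 0.001 0 0 0 0 0; 0 0.001 0 0 0 0 0; 0 0.001 0 0 0 0 0; 0 0 0 0 0 0 0"
}}

```text
time_s: 8.47
ee_pos: [465.5, -120.5, 73.1]
tool_rot: [0.017, 1.0, -0.004, 0.004]
wrist_force: [6.9, -6.4, -12.4]
gripper_width: 12.0
gripper_force: 59.0
```

Call:
{"fn": "play_rows", "kwargs": {
  "commands": "0 -0.001 0 0 0 0 0.045; 0 0 0 0 0 0 0.045; 0 0 0 0 0 0 0.045; 0 0 0 0 0 0 0.045; 0 0 -0.015 0 0 0 0.045; 0 0 -0.030 0 0 0 0.045; 0 0 -0.035 0 0 0 0.07; 0 0 -0.030 0 0 0 0.085; 0 0 -0.030 0 0 0 0.085; 0 0 -0.020 0 0 0 0.085; 0 -0.02 0 0 0 0.1 0.085; 0 0 0 0 0 0.12 0.085"
}}

```text
time_s: 9.47
ee_pos: [462.6, -140.2, 234.8]
tool_rot: [0.129, 0.992, -0.001, 0.003]
wrist_force: [-0.2, -0.6, 0.9]
gripper_width: 85.2
gripper_force: 0.0
```

```bash
python3 - <<'E'
from h import *
o=env.get_obs();q=o["tool_rot"];print(o["ee_pos"],2*np.degrees(np.arctan2(q[1],q[0]))-90,o["wrist_force"],o["moment"])
p=env.camera("wrist");w=world(p)
for t,lo,hi in(("knob",80,100),("carton",38,54),("jaw",50,60)):
    for d in env.silhouettes(t,p):
            try: print(t,round(d["score"],2),*rect(w,d["pixels"],lo,hi))
            except Exception: print(t,"none")
E
```

```text
[ 462.57789164 -140.20079978  234.79938771] 75.165179909872 [-0.2410173  -0.64239417  0.88441866] [-0.05829237  0.09392341 -0.01589623]
knob 0.92 510 90.3 [ 463.4 -121.7] [12.8 45.1] 87.7
carton 0.84 17 38.3 [ 478.5 -408.6] [23.  61.2] 13.3
carton 0.8 2389 47.4 [ 460.6 -251.4] [78.1 51.1] 87.8
jaw 0.66 1383 56.1 [ 463.2 -134.5] [68. 69.] 87.2
```

Call:
{"fn": "play_rows", "kwargs": {
  "commands": "0 0 0 0 0 0.123 0.085; 0 0 0 0 0 0.123 0.085; 0 0 0 0 0 0.123 0.085; 0 0 0 0 0 0.123 0.085; 0 0 0 0 0 0.123 0.085; 0 0 0 0 0 0.123 0.085; 0 0 0 0 0 0.123 0.085; 0 0 0 0 0 0.123 0.085; 0 0 0 0 0 0.123 0.085; 0 0 0 0 0 0.123 0.085; 0 0 0 0 0 0.123 0.085; 0 0 0 0 0 0 0.085"
}}

```text
time_s: 10.67
ee_pos: [461.9, -135.5, 231.8]
tool_rot: [0.718, 0.696, -0.0, -0.001]
wrist_force: [-0.5, 0.2, 0.5]
gripper_width: 85.2
gripper_force: 0.0
```

Call:
{"fn": "play_rows", "kwargs": {
  "commands": "-0.01 0 0 0 0 0 0.085; -0.025 0 0 0 0 0 0.085; -0.03 0 0 0 0 0 0.085; -0.025 0 0 0 0 0 0.085; -0.02 0 0 0 0 0 0.085; 0 0 0 0 0 0 0.085"
}}

```text
time_s: 11.17
ee_pos: [456.8, -251.5, 232.4]
tool_rot: [0.719, 0.695, -0.002, 0.001]
wrist_force: [0.0, -0.7, 0.5]
gripper_width: 85.3
gripper_force: 0.0
```

```bash
python3 - <<'E'
from h import *
o=env.get_obs();q=o["tool_rot"];print(o["ee_pos"],2*np.degrees(np.arctan2(q[1],q[0]))-90,o["wrist_force"])
p=env.camera("wrist");w=world(p)
for t,lo,hi in(("knob",80,100),("carton",46,51),("carton",40,54)):
    for d in env.silhouettes(t,p):
            try: print(t,round(d["score"],2),*rect(w,d["pixels"],lo,hi))
            except Exception: print(t,"none")
cv2.imwrite("pics/w3.png",p["frame"][:,:,::-1])
E
```

```text
[ 456.78872053 -251.52882145  232.35366047] -2.0075262042257833 [ 0.02815369 -0.66694223  0.50643649]
knob 0.58 875 90.0 [ 464.1 -121.4] [13.6 45. ] 88.0
carton 0.69 2342 47.9 [ 461.5 -251.5] [74.9 49.3] 87.7
carton 0.58 0 nan [0. 0.] [0. 0.] 0.0
carton 0.69 2569 47.6 [ 461.6 -251.1] [77.6 50.2] 87.3
carton 0.58 0 nan [0. 0.] [0. 0.] 0.0h.py:15: RuntimeWarning: Mean of empty slice.
  return len(q),np.round(q[:,2].mean(),1),np.round(r[0],1),np.round(r[1],1),round(r[2],1)
  ret = ret.dtype.type(ret / rcount)
```

View pics/w3.png

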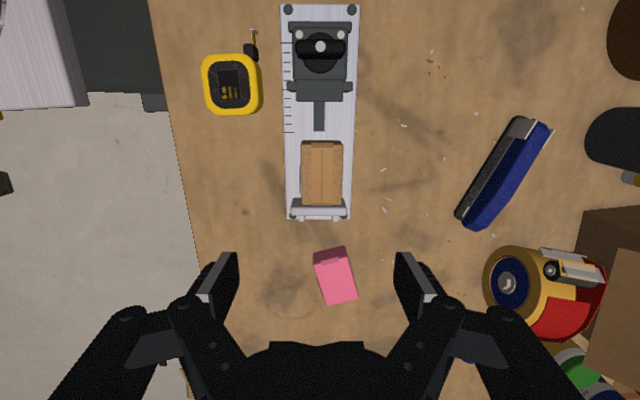

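Call:
{"fn": "play_rows", "kwargs": {
  "commands": "0.001 0.004 0.015 0 0 0 0.085; 0 0 0.03 0 0 0 0.085; 0 0 0.03 0 0 0 0.085; 0 0 0.03 0 0 0 0.085; 0 0 0.03 0 0 0 0.085; 0 0 0.025 0 0 0 0.08; 0 0 0.02 0 0 0 0.08; 0 0 0.015 0 0 0 0.075; 0 0 0.01 0 0 0 0.07; 0 0 0 0 0 0 0.065; 0 0 0 0 0 0 0.065",
  "grip_force": 25
}}

```text
time_s: 12.28
ee_pos: [462.9, -244.6, 27.3]
tool_rot: [0.718, 0.696, 0.0, -0.0]
wrist_force: [0.4, -0.8, 1.0]
gripper_width: 65.0
gripper_force: 0.0
```

Call:
{"fn": "play_rows", "kwargs": {
  "commands": "0 0 0 0 0 0 0.055; 0 0 0 0 0 0 0.045; 0 0 0 0 0 0 0.04; 0 0 0 0 0 0 0.04; 0 0 0 0 0 0 0.04"
}}

```text
time_s: 12.7
ee_pos: [463.7, -246.0, 28.6]
tool_rot: [0.719, 0.696, 0.001, 0.001]
wrist_force: [0.4, 0.3, 6.0]
gripper_width: 50.8
gripper_force: 28.9
```

Call:
{"fn": "play_rows", "kwargs": {
  "commands": "0 0 -0.003 0 0 0 0.04; 0 0 -0.006 0 0 0 0.04; 0 0 -0.010 0 0 0 0.04; 0 0 -0.015 0 0 0 0.04; 0 0 -0.02 0 0 0 0.04; 0 0 -0.025 0 0 0 0.04; 0 0 -0.025 0 0 0 0.04; 0 0 -0.02 0 0 0 0.04; 0 0 -0.012 0 0 0 0.04; 0 0 -0.006 0 0 0 0.04; 0 0 0 0 0 0 0.04",
  "grip_force": 35
}}

```text
time_s: 13.62
ee_pos: [463.1, -246.2, 171.0]
tool_rot: [0.719, 0.695, 0.001, 0.001]
wrist_force: [0.2, -1.4, -2.6]
gripper_width: 50.0
gripper_force: 37.1
```

```bash
python3 - <<'E'
from h import *
o=env.get_obs();q=o["tool_rot"];print(o["ee_pos"],2*np.degrees(np.arctan2(q[1],q[0]))-90,o["wrist_force"],o["moment"],o["gripper_width"])
p=env.camera("scene");cv2.imwrite("pics/s2.png",p["frame"][100:340,180:580,::-1])
p=env.camera("top");w=world(p)
for t,lo,hi in(("out_tray",14,30),("out_tray",-10,12)):
    for d in env.silhouettes(t,p): print(t,round(d["score"],2),*rect(w,d["pixels"],lo,hi))
E
```

```text
[ 463.12682386 -246.20380814  170.98345968] -1.8995273510200263 [ 0.22328079 -1.40512217 -2.58245523] [-0.00296794 -0.04496194  0.02970024] 49.98967091800985
out_tray 0.71 351 21.0 [533.8 150.7] [161.3 170.6] 84.5
out_tray 0.57 144 17.2 [460.2 376.9] [122.2 129.9] 82.2
out_tray 0.71 3057 3.4 [536.  152.8] [170.6 177.5] 84.7
out_tray 0.57 1756 2.6 [459.1 377. ] [123.2 134.4] 82.4
```

View pics/s2.png

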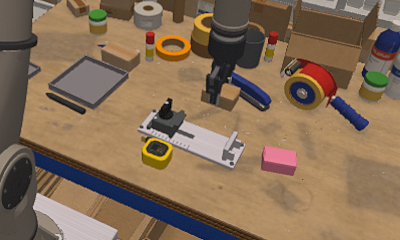

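Call:
{"fn": "play_rows", "kwargs": {
  "commands": "0.012 0.002 0 0 0 0.02 0.04; 0.025 0.004 0 0 0 0.02 0.04; 0.032 0.006 0 0 0 0.02 0.04; 0.032 0.006 0 0 0 0 0.04; 0.032 0.006 0 0 0 0 0.04; 0.032 0.006 0 0 0 0 0.04; 0.032 0.006 0 0 0 0 0.04; 0.032 0.006 0 0 0 0 0.04; 0.032 0.006 0 0 0 0 0.04; 0.032 0.006 0 0 0 0 0.04; 0.032 0.006 0 0 0 0 0.04; 0.032 0.006 0 0 0 0 0.04"
}}

```text
time_s: 14.82
ee_pos: [558.4, 105.9, 167.9]
tool_rot: [0.739, 0.674, -0.001, -0.001]
wrist_force: [0.5, 1.0, -1.5]
gripper_width: 50.3
gripper_force: 37.1
```

Call:
{"fn": "play_rows", "kwargs": {
  "commands": "0.025 0.004 0 0 0 0 0.04; 0.012 0.002 0 0 0 0 0.04; 0.003 0 0 0 0 0 0.04; 0 0 0 0 0 0 0.04; 0 0 0 0 0 0 0.04"
}}

```text
time_s: 15.23
ee_pos: [568.4, 140.5, 168.9]
tool_rot: [0.74, 0.672, -0.001, 0.001]
wrist_force: [0.2, -0.3, -1.6]
gripper_width: 50.3
gripper_force: 37.0
```

```bash
python3 - <<'E'
from h import *
o=env.get_obs();q=o["tool_rot"];print(o["ee_pos"],q,2*np.degrees(np.arctan2(q[1],q[0]))-90,o["wrist_force"],o["moment"],o["gripper_width"])
E
```

```text
[568.35835895 140.4951698  168.94920858] [ 7.40269497e-01  6.72308916e-01 -1.21606651e-03  5.60077055e-04] -5.50886840247135 [ 0.24431019 -0.32444662 -1.64580012] [-0.04202539  0.01218029  0.0511577 ] 50.32241472950883
```

Call:
{"fn": "play_rows", "kwargs": {
  "commands": "0.0025 -0.009 0.01 0 0 0 0.04; 0.0025 -0.009 0.02 0 0 0 0.04; 0.0025 -0.009 0.02 0 0 0 0.04; 0.0025 -0.009 0.02 0 0 0 0.04; 0 0 0.02 0 0 0 0.04; 0 0 0.02 0 0 0 0.04; 0 0 0.015 0 0 0 0.04; 0 0 0.01 0 0 0 0.04; 0 0 0.005 0 0 0 0.04; 0 0 0 0 0 0 0.04; 0 0 0 0 0 0 0.04"
}}

```text
time_s: 16.15
ee_pos: [534.5, 156.0, 30.0]
tool_rot: [0.74, 0.673, 0.0, 0.0]
wrist_force: [0.3, -0.1, -1.3]
gripper_width: 50.2
gripper_force: 37.0
```

```bash
python3 - <<'E'
from h import *
p=env.camera("scene");w=world(p)
o=env.get_obs();print(o["ee_pos"],o["wrist_force"])
for d in env.search_frame("carton",p): print(d)
cv2.imwrite("pics/s3.png",cv2.resize(p["frame"][120:240,190:350,::-1],(800,600)))
E
```

```text
[534.88782435 156.38878512  30.39876484] [-0.19153289 -0.74121854 -2.62339083]
{'centre': [460.5, -417.4, 35.7], 'score': 0.68}
{'centre': [525.5, 127.2, 44.1], 'score': 0.67}
```

View pics/s3.png

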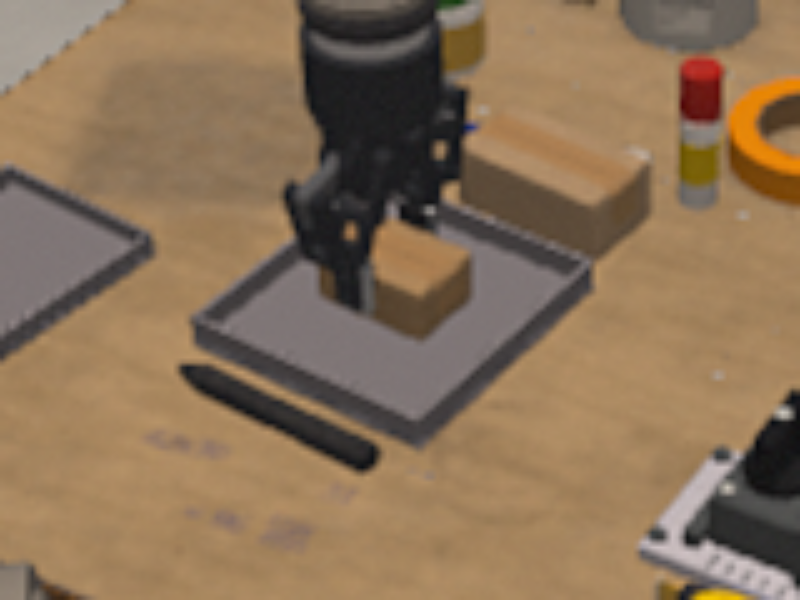

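Call:
{"fn": "play_rows", "kwargs": {
  "commands": "0 0 0.002 0 0 0 0.04; 0 0 0.002 0 0 0 0.04; 0 0 0.002 0 0 0 0.04; 0 0 0.001 0 0 0 0.04; 0 0 0.001 0 0 0 0.04; 0 0 0 0 0 0 0.04"
}}

```text
time_s: 16.75
ee_pos: [533.6, 156.8, 21.0]
tool_rot: [0.739, 0.674, -0.0, -0.0]
wrist_force: [-0.2, 0.1, -1.8]
gripper_width: 50.0
gripper_force: 37.0
```

Call:
{"fn": "play_rows", "kwargs": {
  "commands": "0 0 0.001 0 0 0 0.04; 0 0 0.0005 0 0 0 0.04; 0 0 0 0 0 0 0.04"
}}

```text
time_s: 17.0
ee_pos: [533.8, 156.9, 20.7]
tool_rot: [0.739, 0.674, 0.0, -0.0]
wrist_force: [-2.1, -0.1, 5.6]
gripper_width: 50.4
gripper_force: 37.7
```

Contact felt (5.6 N up). Release slowly and retreat.

Call:
{"fn": "play_rows", "kwargs": {
  "commands": "0 0 0 0 0 0 0.052; 0 0 0 0 0 0 0.055; 0 0 0 0 0 0 0.06; 0 0 0 0 0 0 0.066; 0 0 0 0 0 0 0.07; 0 0 -0.005 0 0 0 0.07; 0 0 -0.015 0 0 0 0.07; 0 0 -0.025 0 0 0 0.07; 0 0 -0.03 0 0 0 0.07; 0 0 -0.03 0 0 0 0.07; 0 0 -0.03 0 0 0 0.07; 0 0 -0.02 0 0 0 0.07"
}}

```text
time_s: 18.0
ee_pos: [535.1, 156.8, 178.4]
tool_rot: [0.739, 0.673, 0.002, 0.001]
wrist_force: [0.3, -0.0, 0.3]
gripper_width: 69.9
gripper_force: 0.0
```

Call:
{"fn": "play_rows", "kwargs": {
  "commands": "-0.01 0 -0.02 0 0 0 0.07; -0.02 0 -0.02 0 0 0 0.07; -0.02 0 0 0 0 0 0.07; -0.01 0 0 0 0 0 0.07; 0 0 0 0 0 0 0.07"
}}

```text
time_s: 18.42
ee_pos: [528.0, 93.5, 215.3]
tool_rot: [0.741, 0.671, -0.0, 0.0]
wrist_force: [-0.0, 0.6, -0.5]
gripper_width: 70.1
gripper_force: 0.0
```

```bash
python3 - <<'E'
from h import *
o=env.get_obs();print(o["time_s"],o["ee_pos"],o["wrist_force"])
p=env.camera("wrist");w=world(p)
for d in env.silhouettes("carton",p): print(rect(w,d["pixels"],10,60))
cv2.imwrite("pics/w4.png",p["frame"][:,:,::-1])
p=env.camera("scene");w=world(p)
for d in env.silhouettes("knob",p): print(rect(w,d["pixels"],80,100))
cv2.imwrite("pics/s4.png",cv2.resize(p["frame"][120:280,160:440,::-1],(800,457)))
E
```

```text
18.4167 [528.04428013  93.50108488 215.2782758 ] [-0.01555943  0.64873604 -0.53317167]
(3276, np.float64(39.4), array([531.2, 151.7]), array([77.2, 52.1]), 84.3)
(0, np.float64(nan), array([0., 0.]), array([0., 0.]), 0.0)
(83, np.float64(88.2), array([ 461.3, -123.4]), array([12.7, 44.2]), 89.0)
(0, np.float64(nan), array([0., 0.]), array([0., 0.]), 0.0)h.py:15: RuntimeWarning: Mean of empty slice.
  return len(q),np.round(q[:,2].mean(),1),np.round(r[0],1),np.round(r[1],1),round(r[2],1)
  ret = ret.dtype.type(ret / rcount)
```

View pics/s4.png

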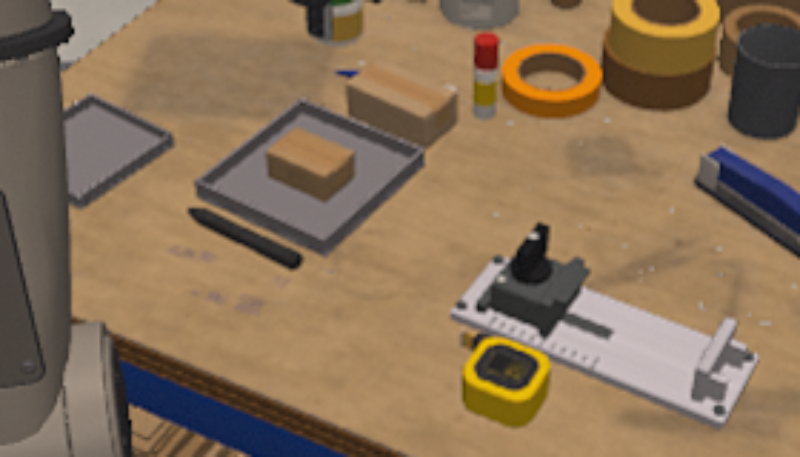

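The carton lies flat in the middle of the tray, at about (310,160) in the crop. The jaw is fully back with its knob loose, at about (540,270), and the bystanders have not moved.

```bash
python3 -c "
from plant import env
print(env.sign_off())"
```

```text
the job is handed in; nothing more can be done
None
```

The job is handed in at about 18.5 s: the knob is loose at its stop, the jaw is fully back, the carton is flat and upright in the middle of the larger tray, and the tape measure, longer carton and marker were left alone.

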